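Slide the missing spacer ring out of the sorting tray into its tube and shut the gate

TASK

The spacer tube sunk in the microscope parts tray already holds two rings and needs the third: pull the steel gate fully back off the mouth of the tube, then slide the one thin-walled, wide-bored ring out from among the other parts, always flat along the tray floor and never lifted, until it drops flat into the tube on top of the two others. Then push the gate fully home over the tube. The other parts must stay in the tray and out of the tube, and the jar, tape and slide box on the bench stay where they are.

Things in the scene. Friction and masses are not known exactly. Their poses are not given: they have to be found in the camera images.
- tube_mouth (a point): Centre of the mouth of the round spacer tube, level with the tray floor: a blind bore 66 mm wide, 33 mm deep, chamfered rim, sunk straight down in the tray. Two 10 mm thick rings inside leave the upper 13 mm free. Axes as the tray's: x away from the gate, y along the tray, z up.
- tray: Fixed grey plastic sorting tray, floor 45 mm above the bench; origin on the bench under the tube's centre. Parts area x -43 to 132, y -132 to 132 mm, walls 20 mm high; a gap at |y| < 44 mm in the -x wall lets the gate through, between rails 12 mm high. Parts lie in an arc of 5 places 90 mm from the tube (-90 to 90 deg about x), each with a free straight way to it, 5 to 10 mm between neighbours.
- gate (a joint): Travel (m) of the flat steel gate along the tray's -x: 0 fully home over the tube, 0.072 fully back (stops at both). Starts 0 to 0.020. Plate 97 x 68 x 5 mm, 2 mm above the tray floor; its leading edge is 35 mm on the +x side of the tube centre when home, 37 mm on the -x side when back. Friction about 1.5 N, no spring: it stays where left.
- gate_knob (a point): Mid-height of the gate's upright black round knob, 14 mm wide, 34 mm tall, standing on the plate: 24 mm above the tray floor, 17 mm above the plate. It is 45 mm on the -x side of the tube centre when the gate is home, 117 mm when back. Can be pushed from either side or pinched from above.
- spacer_center (a point): Centre (half-way up) of the wanted part: flat aluminium ring, 60 mm outside, 44 mm bore (8 mm wall), 10 mm thick, about 35 g, loose on the tray floor in any place of the arc; 5 mm above the floor. Closed fingers fit in its bore and can tow it. Its front edge dips in first; the rear may hang on the rim: nudge or press it. Once in the tube this point is 8 mm below the tray floor. z is the ring's axis.
- thick_ring_center (a point): Centre of another aluminium ring, not wanted: 60 mm outside but only 20 mm bore, 10 mm thick, 70 g. In the arc.
- small_ring_center (a point): Centre of a small aluminium ring, not wanted: 40 mm outside, 22 mm bore, 10 mm thick. In the arc.
- blank_mid (a point): Centre of a solid aluminium disc without a bore, not wanted: 60 mm in diameter, 10 mm thick. In the arc.
- objective_mid (a point): Half-way up a steel microscope objective standing on end, 33 mm in diameter, 40 mm tall. In the arc, not wanted.
- cap_mid (a point): Half-way up a black plastic cap, 26 mm in diameter, 12 mm tall, in a far corner of the tray.
- stud_mid (a point): Half-way up a steel stud, 20 mm in diameter, 22 mm tall, in a far corner of the tray.
- jar_mid (a point): 40 mm up the axis of a closed glass jar, 60 mm in diameter, 85 mm tall, standing on the bench left (+y) of the tray.
- tape_mid (a point): Centre of a roll of white tape lying flat on the bench right (-y) of the tray, 84 mm in diameter, 20 mm tall.
- slide_box_mid (a point): Centre of a white plastic slide box, 90 x 170 x 32 mm, lying on the bench to the right (-y) of the tray.

How it is judged:
By the outcome, as a careful person would: the job done as asked, in the order asked, and still so for the second after the job is handed in, with the robot touching nothing.
It also fails if it takes over 72 s, if anything falls off the work surface, if the arm or the gripper's body presses on something with over 40 N, if the wrist force passes 120 N, or if a joint passes its speed limit or range.

ROBOT

A 6-joint arm with a two-finger parallel gripper is mounted at the origin on the work surface. World frame = base frame: x ahead of the robot, y to its left, z up, the work surface at z = 0. Lengths are in m, angles in rad, forces in N, time in s.
With the tool pointing down it reaches from about 0.35 to 0.85 m from the base axis. Payload 8.1 kg.
Tool frame: the origin (TCP) lies at the centre of the arm's flange, where the gripper is bolted on; the fingertips stand 186 mm ahead of it and the grasp point (between the pads) lies 167 mm ahead of it; z points along the fingers, y is the line along which they close (so a half turn about z gives the same grasp; the last joint's range is limited). The gripper opens to 93 mm and grips with 3 to 60 N. Pads are 15 mm wide; open, the fingers measure 128 mm over their backs; the gripper's body (75 mm by 188 mm) begins 65 mm behind the grasp point.
Start: joints at [1.254, 0.13, 1.488, -0, 1.523, -0.085], TCP at [0.138, 0.584, 0.405] pointing down, gripper open.
Joint ranges: [-2.96, 2.96], [-0.89, 2.26], [0.02, 2.5], [-1.34, 4.48], [0, 2.73], [-2.66, 2.66]. Speed limits (rad/s): [2.39, 2.39, 2.79, 3.14, 3.14, 3.14].

INTERFACE

Orientations are given as a rotation vector (axis times angle).
In Python, from plant import read_state, read_camera, camera_params, robot gives the robot as it stands.
- The arm moves only by the tool carry_out, never from a script. Its argument "targets" is a list of rows, each an object of numbers: "hand": the opening in per cent of the stroke, from 0 (shut) to 100 (fully open); "x", "y", "z": the shift along the tool's x, y, z in m; "ax", "ay", "az": the turn, a rotation vector about the tool's x, y, z in rad. In form: [{"hand": .., "x": .., "y": .., "z": .., "ax": .., "ay": .., "az": ..}, ...]. A call has 1 to 8 rows; each row is the pose to reach, as a shift and turn from the pose commanded when the call began, along the tool's axes at that moment; what a row does not reach only later rows make up. A row lasts 1/8 s, in which the tool goes at most 62.5 mm and 10.7 degrees, less where a joint would pass 70% of its speed; a pose out of reach is approached as far as the arm can. A call with a gripper value outside its range is refused whole. The fingers move at their own pace and stop on an object; "newtons" is the grip in N (left out, the last holds). Time passes only in rows, so rows that repeat a pose let the fingers close. It gives the time, the measured TCP pose, the force, the opening and the grip force at its end, in the units of the state.
- read_state(): the state, without advancing time (a new reading comes with each control period).
- read_camera(name): name is "scene" or "top" or "wrist"; returns (picture, depth): 400x640x3 uint8, blue, green, red; 400x640 float32, m along the optical axis (not along the pixel's ray), 0 where there is no reading.
- camera_params(name): a dict with "fx", "fy", "cx", "cy" (pixels), "k1" (the pictures are not rectified: a ray, as slopes to the right and down, at radius r is drawn at 1 + k1 r^2 times it, then the intrinsics apply), "position" and "rotation" of the camera in the world. Camera axes: x right, y up, looking along -z (the intrinsics and any distortion apply to the point x, -y, -z); pixel columns grow to the right and rows downward; lengths in m; the calibration is good to about 2 mm. A picture is of the moment at which its call begins: read the wrist's pose just before it. camera_params takes no time and is no camera call; for the wrist camera it gives the pose at the moment of the call.
- robot.close_job(): hands the job in; it is judged then, once.
The state is a dict: "t": time; "q": joint angles; "dq": joint speeds; "joint_torque": joint torques, N m; "tool_pos": TCP position; "orientation": TCP orientation; "force": force on the tool from outside, world axes, zero at the start; "wrist_torque": the same for the moment, N m; "opening": finger opening in m; "gripper_force": force on a finger pad.
Only numpy, scipy, OpenCV 4.12 (cv2) and the standard library are available. Lean on these libraries where they do the work, as an engineer would, in place of code of your own. Each camera call takes 0.05 s, during which the arm holds its last target. There are 200 camera calls.

## Working session

There is one attempt and no reset: what is moved stays moved. The work goes in short steps, Python scripts to look and compute and a tool call to move; the robot and the scene stay as the last step left them, time stands still between calls to the robot, and variables do not carry over. Pictures are saved under pics/ and viewed, at most 10 in all, crops included, and the job is handed in when it is done.

Besides the shell and the picture viewer there is one more tool, called as name(argument=value, ...), one argument or row to a line, values as JSON. carry_out: Moves the arm, as the interface text tells. Its arguments: {"type":"object","properties":{"targets":{"type":"array","items":{"type":"object","properties":{"hand":{"type":"number"},"x":{"type":"number"},"y":{"type":"number"},"z":{"type":"number"},"ax":{"type":"number"},"ay":{"type":"number"},"az":{"type":"number"}}}},"newtons":{"type":"number"}},"required":["targets"]}

```bash
mkdir -p pics; ls
cat > h.py <<'E'
import numpy as np, cv2
from plant import read_state, read_camera, camera_params, robot
from scipy.spatial.transform import Rotation as R
def rot(p):
    r=np.array(p["rotation"],float)
    return r if r.shape==(3,3) else (R.from_rotvec(r).as_matrix() if r.size==3 else R.from_quat(r).as_matrix())
def ray(p,u,v):
    K=np.array([[p["fx"],0,p["cx"]],[0,p["fy"],p["cy"]],[0,0,1.]])
    q=cv2.undistortPoints(np.array([[[u,v]]],float),K,np.array([p["k1"],0,0,0.]))[0,0]
    return np.array(p["position"],float),rot(p)@np.array([q[0],-q[1],-1])
def onplane(p,u,v,z):
    o,d=ray(p,u,v); return o+d*(z-o[2])/d[2]
E
python3 - <<'E'
from h import *
for n in ("top","scene"):
    p=camera_params(n); im,d=read_camera(n); cv2.imwrite(f"pics/{n}0.png",im); print(n,p)
    np.savez(f"{n}0.npz",im=im,d=d)
print(read_state())
E
```

```text
pics
top {'fx': 409.5851090022722, 'fy': 409.5851090022722, 'cx': 321.8603041205733, 'cy': 198.8481693175751, 'k1': -0.010845262016788973, 'position': array([ 0.37963098, -0.01180311,  1.47077253]), 'rotation': array([ 0.1074116 , -0.10726213, -1.59193148])}
scene {'fx': 384.7048922002251, 'fy': 384.7048922002251, 'cx': 313.88256438556095, 'cy': 199.45656643288504, 'k1': 0.01350274629326137, 'position': array([1.26494664, 0.13684192, 0.77187598]), 'rotation': array([0.59485729, 0.71008663, 1.68856588])}
{'t': 0.1, 'q': array([ 1.25360991e+00,  1.31099565e-01,  1.48916310e+00, -3.76264381e-05,
        1.52296836e+00, -8.54281896e-02]), 'dq': array([ 0.00139538, -0.00267744, -0.00307784, -0.00165001, -0.00250441,
        0.00037866]), 'joint_torque': array([ 9.02733645e-04, -5.61340964e+01, -4.93097806e+01,  7.70408451e-02,
        2.92194000e-02, -3.64250343e-05]), 'tool_pos': array([0.13775343, 0.58376984, 0.40378776]), 'orientation': array([-3.63194202e-01, -3.12023414e+00,  2.53314857e-03]), 'force': array([-0.54559321,  0.56086957, -0.33058634]), 'wrist_torque': array([ 0.03499474, -0.03466023, -0.01591213]), 'gripper_force': 0.0, 'opening': 0.09308394954029595}
```

View pics/top0.png

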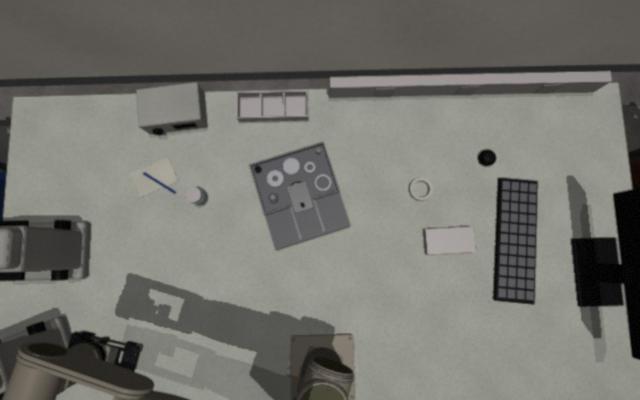

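View pics/scene0.png

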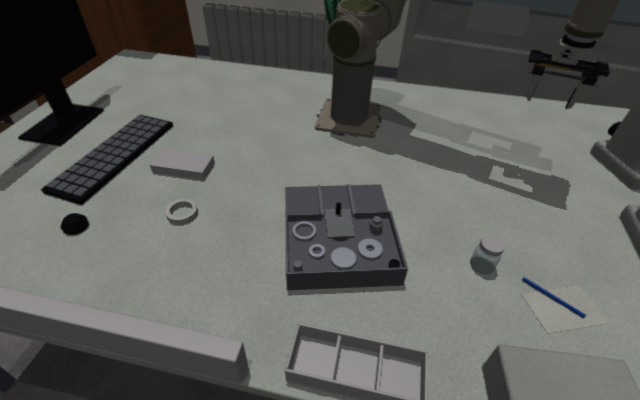

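The top view shows the tray at about (298,195). The wide ring is at (322,183), at the tray's -y end. The gate plate is at (301,193) with its knob at about (303,205). I'll enlarge this area and measure.

Run:
```python
from h import *
im=np.load("top0.npz")["im"]; c=im[135:255,240:360]
c=cv2.convertScaleAbs(cv2.resize(c,None,fx=5,fy=5,interpolation=cv2.INTER_CUBIC),alpha=1.6)
cv2.imwrite("pics/topc.png",c)
```

```text
(no output)
```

View pics/topc.png

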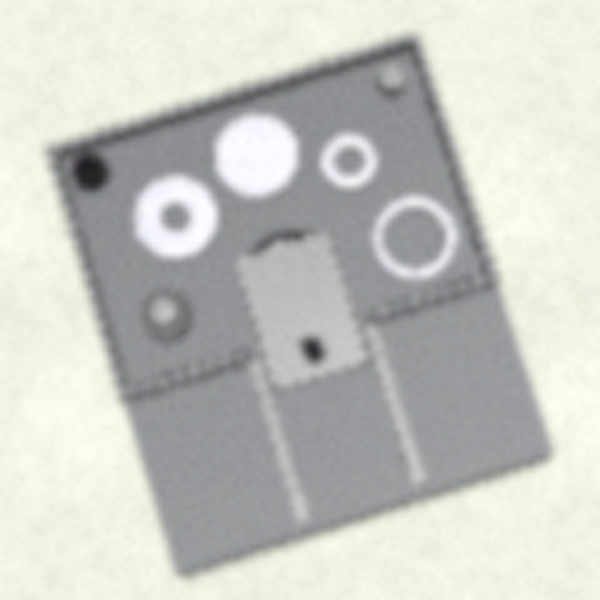

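Crop: spacer ring at (415,237), small ring (349,160), blank (256,155), thick ring (176,216), objective (168,315), knob (313,350) and gate leading edge around (290,240).

Run:
```python
from h import *
from scipy.optimize import least_squares
p=camera_params("top"); st=read_state()
f=lambda u,v,z:onplane(p,240+u/5-.4,135+v/5-.4,z)
P={-90:f(415,237,.055),-45:f(349,160,.055),0:f(256,155,.055),45:f(176,216,.055)}
for k,v in P.items(): print(k,v.round(4))
def mod(s): return np.concatenate([s[:2]+.09*np.array([np.cos(s[2]+np.radians(k)),np.sin(s[2]+np.radians(k))])-v[:2] for k,v in P.items()])
s=least_squares(mod,[.45,0,0]); print(s.x,s.fun.round(4))
a,b=f(182,575,.045),f(550,458,.045); print("edge",a,b,np.arctan2(*(a-b)[[1,0]])-np.pi/2)
k=f(311,340,.086); print("knob top?",f(309,341,.086),f(314,360,.055))
c,yaw=s.x[:2],s.x[2]; Rz=np.array([[np.cos(yaw),np.sin(yaw)],[-np.sin(yaw),np.cos(yaw)]])
print("knob tray",Rz@(k[:2]-c)); print("gate edge",Rz@(f(290,246,.052)[:2]-c),"obj",Rz@(f(163,308,.085)[:2]-c))
print(R.from_rotvec(st["orientation"]).as_matrix())
```

```text
-90 [ 0.6333 -0.018   0.055 ]
-45 [0.6895 0.0272 0.055 ]
0 [0.6947 0.0928 0.055 ]
45 [0.6523 0.1496 0.055 ]
[0.60902604 0.06933583 0.28327815] [ 0.0009  0.0009 -0.0016 -0.0012  0.0007  0.0017  0.     -0.0014]
edge [0.40185066 0.14867729 0.045     ] [ 0.47666736 -0.10826872  0.045     ] 0.28334252629125256
knob top? [0.55753105 0.05610682 0.086     ] [0.54810075 0.0543732  0.055     ]
knob tray [-0.05289608  0.0001883 ]
gate edge [ 0.01986217 -0.00510164] obj [-0.00107522  0.09016169]
[[-9.73264449e-01  2.29686931e-01 -4.75290666e-04]
 [ 2.29687400e-01  9.73263191e-01 -1.56836658e-03]
 [ 1.02349604e-04 -1.63560371e-03 -9.99998657e-01]]
```

Everything fits a 90 mm arc to about 1.5 mm. The tube is at (0.609, 0.069), the tray yaw is 0.283 rad, and the gate has roughly 10 mm of travel. Next I'll move towards the +x side of the knob with the fingers shut.

carry_out(
  targets=[
    {"hand": 0, "x": -0.03, "y": -0.022, "z": 0, "az": -0.06},
    {"hand": 0, "x": -0.07, "y": -0.05, "z": 0, "az": -0.15},
    {"hand": 0, "x": -0.115, "y": -0.085, "z": 0, "az": -0.25},
    {"hand": 0, "x": -0.16, "y": -0.12, "z": 0, "az": -0.35},
    {"hand": 0, "x": -0.205, "y": -0.15, "z": 0, "az": -0.45},
    {"hand": 0, "x": -0.25, "y": -0.185, "z": 0, "az": -0.515},
    {"hand": 0, "x": -0.295, "y": -0.22, "z": 0, "az": -0.515},
    {"hand": 0, "x": -0.34, "y": -0.25, "z": 0, "az": -0.515},
  ],
  newtons=10,
)

```text
schema error: expected keys hand, x, y, z, ax, ay, az
```

```bash
cat >> h.py <<'E'
C=np.array([.609,.0693]); YAW=.2833
TR=np.array([[np.cos(YAW),-np.sin(YAW)],[np.sin(YAW),np.cos(YAW)]])
def to(tx,ty,tipz,st=None):
    st=st or read_state(); M=R.from_rotvec(st["orientation"]).as_matrix()
    g=np.append(C+TR@[tx,ty],tipz+.186); W=np.column_stack([np.append(-TR[:,0],0),np.append(TR[:,1],0),[0,0,-1]])
    print("tool shift",(M.T@(g-st["tool_pos"])).round(4),"turn",R.from_matrix(M.T@W).as_rotvec().round(3))
def where():
    s=read_state(); t=s["tool_pos"]; print("t",s["t"],"tray",(TR.T@(t[:2]-C)).round(4),"tip z",round(t[2]-.186,4),"F",s["force"].round(1),"open",s["opening"])
E
python3 -c "
from h import *
where();to(-.028,0,.16)"
```

```text
t 0.1 tray [-0.3087  0.6257] tip z 0.2178 F [-0.5  0.6 -0.3] open 0.09308394954029595
tool shift [-0.5525 -0.4062  0.0584] turn [-0.002 -0.001 -0.515]
```

carry_out(
  targets=[
    {"hand": 0, "x": -0.03, "y": -0.022, "z": 0, "ax": 0, "ay": 0, "az": -0.06},
    {"hand": 0, "x": -0.07, "y": -0.05, "z": 0, "ax": 0, "ay": 0, "az": -0.15},
    {"hand": 0, "x": -0.115, "y": -0.085, "z": 0, "ax": 0, "ay": 0, "az": -0.25},
    {"hand": 0, "x": -0.16, "y": -0.12, "z": 0, "ax": 0, "ay": 0, "az": -0.35},
    {"hand": 0, "x": -0.205, "y": -0.15, "z": 0, "ax": 0, "ay": 0, "az": -0.45},
    {"hand": 0, "x": -0.25, "y": -0.185, "z": 0, "ax": 0, "ay": 0, "az": -0.515},
    {"hand": 0, "x": -0.295, "y": -0.22, "z": 0, "ax": 0, "ay": 0, "az": -0.515},
    {"hand": 0, "x": -0.34, "y": -0.25, "z": 0, "ax": 0, "ay": 0, "az": -0.515},
  ],
  newtons=10,
)

```text
t: 1.1
tool_pos: [0.412, 0.2608, 0.4045]
orientation: [0.443, -3.11, 0.0]
force: [0.9, 0.0, 0.2]
opening: 0.0175
gripper_force: 0.0
```

```bash
python3 -c "
from h import *
where();to(-.028,0,.16)"
```

```text
t 1.1 tray [-0.1356  0.2389] tip z 0.2185 F [0.9 0.  0.2] open 0.01748187812675548
tool shift [-0.1077 -0.2389  0.0585] turn [-0. -0. -0.]
```

carry_out(
  targets=[
    {"hand": 0, "x": -0.02, "y": -0.045, "z": 0.01, "ax": 0, "ay": 0, "az": 0},
    {"hand": 0, "x": -0.04, "y": -0.09, "z": 0.02, "ax": 0, "ay": 0, "az": 0},
    {"hand": 0, "x": -0.06, "y": -0.135, "z": 0.03, "ax": 0, "ay": 0, "az": 0},
    {"hand": 0, "x": -0.08, "y": -0.18, "z": 0.04, "ax": 0, "ay": 0, "az": 0},
    {"hand": 0, "x": -0.1, "y": -0.22, "z": 0.05, "ax": 0, "ay": 0, "az": 0},
    {"hand": 0, "x": -0.108, "y": -0.239, "z": 0.058, "ax": 0, "ay": 0, "az": 0},
    {"hand": 0, "x": -0.108, "y": -0.239, "z": 0.058, "ax": 0, "ay": 0, "az": 0},
  ],
)

```text
t: 1.98
tool_pos: [0.5817, 0.0626, 0.3453]
orientation: [0.44, -3.108, -0.001]
force: [-0.5, 1.2, -0.1]
opening: 0.0004
gripper_force: 0.0
```

```bash
python3 -c "
from h import *
where();to(-.028,0,.06)
p=camera_params('wrist');im,d=read_camera('wrist');cv2.imwrite('pics/w1.png',cv2.convertScaleAbs(im,alpha=1.4));print(p)
np.savez('w1.npz',im=im,d=d)"
```

```text
t 1.975 tray [-0.0281  0.0012] tip z 0.1593 F [-0.5  1.2 -0.1] open 0.000406585503688782
tool shift [-0.0004 -0.0013  0.0993] turn [ 0.001 -0.003 -0.002]
{'fx': 323.36399523904237, 'fy': 323.36399523904237, 'cx': 320.85051891249566, 'cy': 200.76616516226164, 'k1': 0.00840802180194862, 'position': array([0.51914837, 0.04384936, 0.32614448]), 'rotation': array([-0.1659112 , -0.22008111,  1.84208774])}
```

View pics/w1.png

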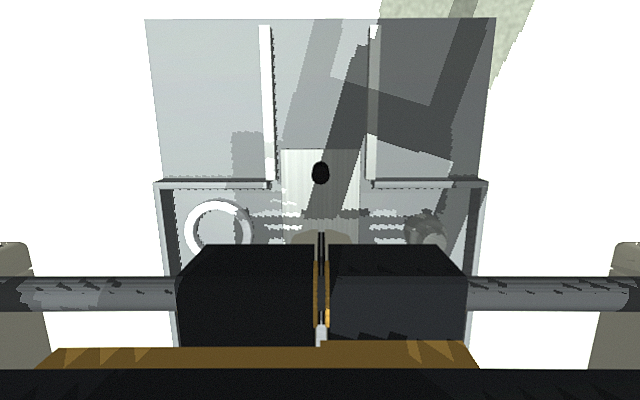

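The wrist view shows the knob at (320,172), the wide ring at about (220,228) and the shut, thin fingertips at about (321,235). I'll refine the knob and ring positions from it.

Run:
```python
from h import *
p=camera_params("wrist"); z=np.load("w1.npz"); im,d=z["im"],z["d"]
tr=lambda u,v,h:(TR.T@(onplane(p,u,v,h)[:2]-C)).round(4)
g=cv2.cvtColor(im,cv2.COLOR_BGR2GRAY)
m=(g<40).astype(np.uint8); m[:150]=0;m[195:]=0;m[:,:295]=0;m[:,345:]=0
ys,xs=np.nonzero(m);print("knob px",xs.min(),xs.max(),ys.min(),ys.max())
print("knob top centre",tr((xs.min()+xs.max())/2,ys.min()+7,.086),"bottom front",tr(320,ys.max(),.052))
def tow(u,v): 
    o,r=ray(p,u,v); w=o+r*d[v,u]; return np.append(TR.T@(w[:2]-C),w[2]).round(4)
# ring by depth height
vv,uu=np.mgrid[190:245,170:275]
W=np.array([tow(u,v) for u,v in zip(uu.ravel(),vv.ravel())])
s=W[(W[:,2]>.0515)&(W[:,2]<.059)&(W[:,0]>-.038)&(W[:,1]<-.05)]
r=np.hypot(s[:,0],s[:,1]+.09); s=s[r<.036]
A=np.c_[2*s[:,:2],np.ones(len(s))]
print(len(s),s[:,0].min(),s[:,0].max(),s[:,1].min(),s[:,1].max(),"med z",np.median(s[:,2]))
for v in range(160,180,5): print(v,tow(320,v))
print("finger", tow(321,238),tow(316,238),tow(326,238))
```

```text
knob px 312 329 161 184
knob top centre [-0.06    0.0013] bottom front [-0.0414  0.0008]
1122 -0.0283 0.0131 -0.1199 -0.0602 med z 0.0561
160 [-0.0622  0.0008  0.053 ]
165 [-0.0619  0.0009  0.0832]
170 [-0.0588  0.0009  0.0879]
175 [-0.0548  0.0009  0.0865]
finger [-0.0361  0.0016  0.1714] [-0.0372 -0.0009  0.1745] [-0.0376  0.0041  0.1757]
```

carry_out(
  targets=[
    {"hand": 0, "x": 0, "y": -0.001, "z": 0.02, "ax": 0, "ay": 0, "az": 0},
    {"hand": 0, "x": 0, "y": -0.001, "z": 0.04, "ax": 0, "ay": 0, "az": 0},
  ],
)

```text
t: 2.28
tool_pos: [0.5814, 0.0633, 0.3055]
orientation: [-0.446, 3.11, 0.0]
force: [0.4, -0.6, -0.3]
opening: 0.0003
gripper_force: 0.0
```

carry_out(
  targets=[
    {"hand": 0, "x": 0, "y": 0, "z": 0.02, "ax": 0, "ay": 0, "az": 0},
    {"hand": 0, "x": 0, "y": 0, "z": 0.04, "ax": 0, "ay": 0, "az": 0},
    {"hand": 0, "x": 0, "y": 0, "z": 0.054, "ax": 0, "ay": 0, "az": 0},
    {"hand": 0, "x": 0.006, "y": 0, "z": 0.056, "ax": 0, "ay": 0, "az": 0},
    {"hand": 0, "x": 0.014, "y": 0, "z": 0.056, "ax": 0, "ay": 0, "az": 0},
    {"hand": 0, "x": 0.022, "y": 0, "z": 0.056, "ax": 0, "ay": 0, "az": 0},
    {"hand": 0, "x": 0.03, "y": 0, "z": 0.056, "ax": 0, "ay": 0, "az": 0},
    {"hand": 0, "x": 0.038, "y": 0, "z": 0.056, "ax": 0, "ay": 0, "az": 0},
  ],
)

```text
t: 3.28
tool_pos: [0.5453, 0.0515, 0.2515]
orientation: [-0.443, 3.109, -0.0]
force: [1.7, -0.7, 2.4]
opening: 0.0004
gripper_force: 0.9
```

```bash
python3 -c "
from h import *
where();to(-.1025,0,.0635)"
```

```text
t 3.275 tray [-0.0661  0.0007] tip z 0.0655 F [ 1.7 -0.7  2.4] open 0.00044107517202957947
tool shift [ 0.0364 -0.0007  0.0019] turn [-0.     0.001 -0.   ]
```

carry_out(
  targets=[
    {"hand": 0, "x": 0.01, "y": 0, "z": 0, "ax": 0, "ay": 0, "az": 0},
    {"hand": 0, "x": 0.02, "y": 0, "z": 0, "ax": 0, "ay": 0, "az": 0},
    {"hand": 0, "x": 0.028, "y": 0, "z": 0, "ax": 0, "ay": 0, "az": 0},
    {"hand": 0, "x": 0.033, "y": 0, "z": 0, "ax": 0, "ay": 0, "az": 0},
    {"hand": 0, "x": 0.036, "y": 0, "z": 0, "ax": 0, "ay": 0, "az": 0},
    {"hand": 0, "x": 0.038, "y": 0, "z": 0, "ax": 0, "ay": 0, "az": 0},
    {"hand": 0, "x": 0.038, "y": 0, "z": 0, "ax": 0, "ay": 0, "az": 0},
  ],
)

```text
t: 4.15
tool_pos: [0.5111, 0.0417, 0.2511]
orientation: [-0.442, 3.102, 0.001]
force: [20.5, 5.3, -14.5]
opening: 0.0007
gripper_force: 10.1
```

```bash
python3 -c "
from h import *
where()"
```

```text
t 4.15 tray [-0.1017  0.0008] tip z 0.0651 F [ 20.5   5.3 -14.5] open 0.000723867662959303
```

carry_out(
  targets=[
    {"hand": 0, "x": -0.008, "y": 0, "z": 0, "ax": 0, "ay": 0, "az": 0},
    {"hand": 0, "x": -0.012, "y": 0, "z": -0.025, "ax": 0, "ay": 0, "az": 0},
    {"hand": 0, "x": -0.02, "y": -0.01, "z": -0.05, "ax": 0, "ay": 0, "az": 0},
    {"hand": 0, "x": -0.045, "y": -0.035, "z": -0.055, "ax": 0, "ay": 0, "az": 0},
    {"hand": 0, "x": -0.07, "y": -0.06, "z": -0.055, "ax": 0, "ay": 0, "az": 0},
    {"hand": 0, "x": -0.095, "y": -0.083, "z": -0.055, "ax": 0, "ay": 0, "az": 0},
    {"hand": 0, "x": -0.104, "y": -0.091, "z": -0.055, "ax": 0, "ay": 0, "az": 0},
    {"hand": 0, "x": -0.104, "y": -0.091, "z": -0.055, "ax": 0, "ay": 0, "az": 0},
  ],
)

```text
t: 5.15
tool_pos: [0.6342, -0.0174, 0.305]
orientation: [0.442, -3.109, -0.001]
force: [-0.5, 0.1, 0.0]
opening: 0.0003
gripper_force: 0.0
```

```bash
python3 -c "
from h import *
where();to(0,-.09,.049)
im,d=read_camera('scene');s=cv2.convertScaleAbs(cv2.resize(im[170:300,270:420],None,fx=4,fy=4,interpolation=3),alpha=1.5)
w,_=read_camera('wrist');w=cv2.convertScaleAbs(w,alpha=.9)[0:400:1,:]
cv2.imwrite('pics/b.png',np.vstack([np.hstack([s[:,:400*0+600]]) ]))
cv2.imwrite('pics/w2.png',w)"
```

```text
t 5.15 tray [-0.     -0.0903] tip z 0.119 F [-0.5  0.1  0. ] open 0.00025523594395682073
tool shift [-0.0002  0.0002  0.07  ] turn [ 0.001 -0.002 -0.001]
```

View pics/b.png

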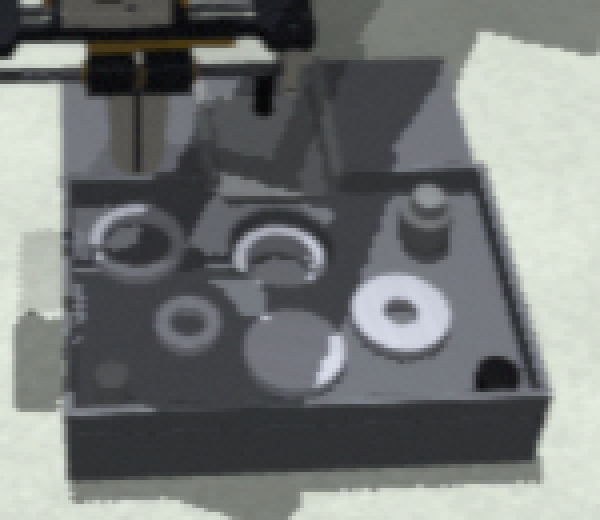

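View pics/w2.png

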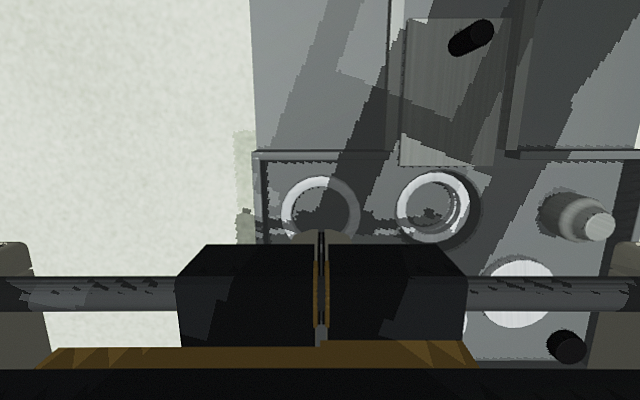

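The gate is fully back and the tube is open, with its rings visible at (433,207) in the wrist view. The fingers are centred over the wide ring in y (px 320). Now I'll go down into its bore.

carry_out(
  targets=[
    {"hand": 0, "x": 0, "y": 0, "z": 0.025, "ax": 0, "ay": 0, "az": 0},
    {"hand": 0, "x": 0, "y": 0, "z": 0.045, "ax": 0, "ay": 0, "az": 0},
    {"hand": 0, "x": 0, "y": 0, "z": 0.058, "ax": 0, "ay": 0, "az": 0},
    {"hand": 0, "x": 0, "y": 0, "z": 0.065, "ax": 0, "ay": 0, "az": 0},
    {"hand": 0, "x": 0, "y": 0, "z": 0.07, "ax": 0, "ay": 0, "az": 0},
    {"hand": 0, "x": 0, "y": 0, "z": 0.071, "ax": 0, "ay": 0, "az": 0},
  ],
)

```text
t: 6.0
tool_pos: [0.6345, -0.0173, 0.2349]
orientation: [-0.443, 3.11, -0.0]
force: [0.1, -0.9, 0.2]
opening: 0.0005
gripper_force: 0.0
```

```bash
python3 -c "
from h import *
where();to(0,-.03,.048)"
```

```text
t 6.0 tray [ 0.0003 -0.0903] tip z 0.0489 F [ 0.1 -0.9  0.2] open 0.0005464226258000866
tool shift [0.0003 0.0603 0.0009] turn [-0.  0. -0.]
```

carry_out(
  targets=[
    {"hand": 0, "x": 0, "y": 0.005, "z": 0, "ax": 0, "ay": 0, "az": 0},
    {"hand": 0, "x": 0, "y": 0.011, "z": 0, "ax": 0, "ay": 0, "az": 0},
    {"hand": 0, "x": 0, "y": 0.018, "z": 0, "ax": 0, "ay": 0, "az": 0},
    {"hand": 0, "x": 0, "y": 0.025, "z": 0, "ax": 0, "ay": 0, "az": 0},
    {"hand": 0, "x": 0, "y": 0.032, "z": 0, "ax": 0, "ay": 0, "az": 0},
    {"hand": 0, "x": 0, "y": 0.039, "z": 0, "ax": 0, "ay": 0, "az": 0},
    {"hand": 0, "x": 0, "y": 0.045, "z": 0, "ax": 0, "ay": 0, "az": 0},
    {"hand": 0, "x": 0, "y": 0.05, "z": 0, "ax": 0, "ay": 0, "az": 0},
  ],
)

```text
t: 7.0
tool_pos: [0.6203, 0.0311, 0.2348]
orientation: [-0.444, 3.11, -0.0]
force: [0.6, 0.4, 1.2]
opening: 0.0003
gripper_force: 0.5
```

```bash
python3 -c "
from h import *
where()
w,d=read_camera('wrist');im,_=read_camera('scene');s=cv2.convertScaleAbs(cv2.resize(im[190:280,270:420],None,fx=4,fy=4,interpolation=3),alpha=1.5)
cv2.imwrite('pics/c.png',np.vstack([s,np.pad(w[100:300,20:620],((0,0),(0,0),(0,0)))]))"
```

```text
t 7.0 tray [ 0.0002 -0.0398] tip z 0.0488 F [0.6 0.4 1.2] open 0.0002812873524707953
```

View pics/c.png

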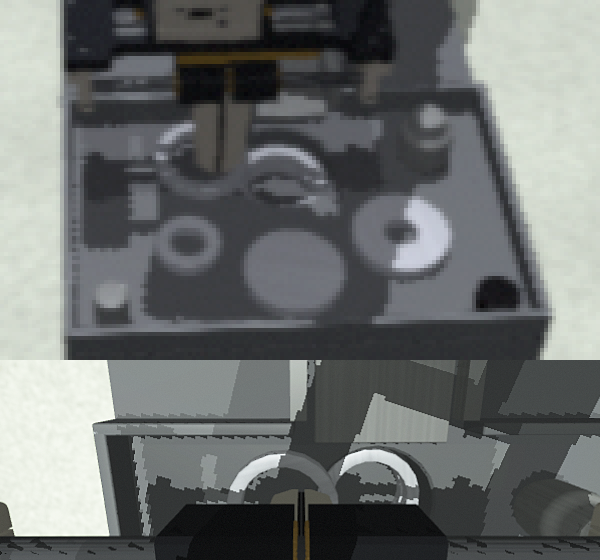

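The ring is in tow, with its centre about 10 mm behind the fingers, heading straight for the tube. I'll carry on and let the tips dip slightly once they're over the mouth.

carry_out(
  targets=[
    {"hand": 0, "x": 0, "y": 0.006, "z": 0, "ax": 0, "ay": 0, "az": 0},
    {"hand": 0, "x": 0, "y": 0.012, "z": 0, "ax": 0, "ay": 0, "az": 0},
    {"hand": 0, "x": 0, "y": 0.018, "z": 0, "ax": 0, "ay": 0, "az": 0},
    {"hand": 0, "x": 0, "y": 0.024, "z": 0.002, "ax": 0, "ay": 0, "az": 0},
    {"hand": 0, "x": 0, "y": 0.03, "z": 0.005, "ax": 0, "ay": 0, "az": 0},
    {"hand": 0, "x": 0, "y": 0.036, "z": 0.008, "ax": 0, "ay": 0, "az": 0},
    {"hand": 0, "x": 0, "y": 0.042, "z": 0.009, "ax": 0, "ay": 0, "az": 0},
    {"hand": 0, "x": 0, "y": 0.047, "z": 0.009, "ax": 0, "ay": 0, "az": 0},
  ],
)

```text
t: 8.1
tool_pos: [0.6071, 0.0763, 0.2256]
orientation: [0.444, -3.11, -0.0]
force: [-0.8, 0.3, 0.3]
opening: 0.0007
gripper_force: 0.1
```

```bash
python3 -c "
from h import *
where()
w,d=read_camera('wrist');im,_=read_camera('scene');s=cv2.convertScaleAbs(cv2.resize(im[190:280,270:420],None,fx=4,fy=4,interpolation=3),alpha=1.5)
cv2.imwrite('pics/d.png',np.vstack([s,np.pad(w[100:300,20:620],((0,0),(0,0),(0,0)))]))"
```

```text
t 8.1 tray [0.0001 0.0072] tip z 0.0396 F [-0.8  0.3  0.3] open 0.0007224731991880951
```

View pics/d.png

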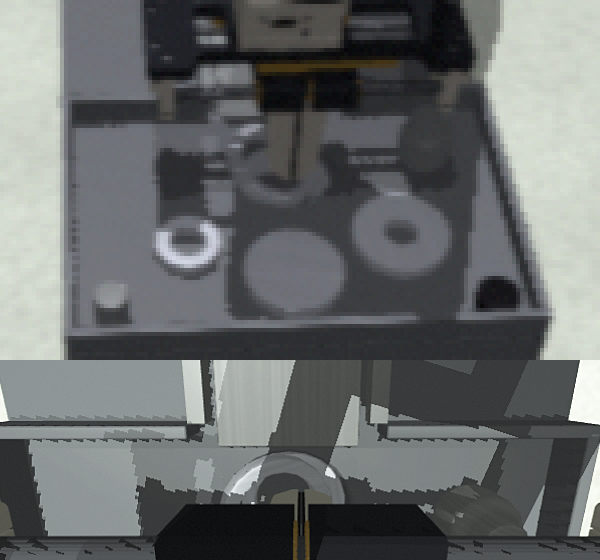

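The ring is at the mouth and may be tilted. I'll nudge it 3 mm further, lift clear and measure heights with depth.

carry_out(
  targets=[
    {"hand": 0, "x": 0, "y": 0.003, "z": 0, "ax": 0, "ay": 0, "az": 0},
    {"hand": 0, "x": 0, "y": 0, "z": 0, "ax": 0, "ay": 0, "az": 0},
    {"hand": 0, "x": 0, "y": 0, "z": -0.02, "ax": 0, "ay": 0, "az": 0},
    {"hand": 0, "x": 0, "y": 0, "z": -0.045, "ax": 0, "ay": 0, "az": 0},
    {"hand": 0, "x": -0.025, "y": 0, "z": -0.07, "ax": 0, "ay": 0, "az": 0},
    {"hand": 0, "x": -0.05, "y": 0, "z": -0.09, "ax": 0, "ay": 0, "az": 0},
    {"hand": 0, "x": -0.06, "y": 0, "z": -0.1, "ax": 0, "ay": 0, "az": 0},
    {"hand": 0, "x": -0.06, "y": 0, "z": -0.1, "ax": 0, "ay": 0, "az": 0},
  ],
)

```text
t: 9.2
tool_pos: [0.6658, 0.0926, 0.3284]
orientation: [-0.443, 3.107, -0.0]
force: [-0.1, -0.8, -0.3]
opening: 0.0009
gripper_force: 0.0
```

```bash
cat >> h.py <<'E'
def heights():
    p=camera_params("wrist"); w,d=read_camera("wrist")
    K=np.array([[p["fx"],0,p["cx"]],[0,p["fy"],p["cy"]],[0,0,1.]])
    vv,uu=np.mgrid[0:250,100:540]; pts=np.stack([uu.ravel(),vv.ravel()],1)[:,None].astype(float)
    q=cv2.undistortPoints(pts,K,np.array([p["k1"],0,0,0.]))[:,0]; z=d[vv.ravel(),uu.ravel()]
    W=(rot(p)@(np.c_[q[:,0],-q[:,1],-np.ones(len(q))]*z[:,None]).T).T+p["position"]
    T=np.c_[(W[:,:2]-C)@TR,W[:,2]]; r=np.hypot(T[:,0],T[:,1]); a=np.degrees(np.arctan2(T[:,1],T[:,0]))
    for k in range(-180,180,45):
        for lo,hi in ((.012,.018),(.023,.028),(.036,.042)):
            m=(r>lo)&(r<hi)&(abs((a-k+180)%360-180)<12)&(z>0); print(k,lo,m.sum(),np.median(T[m,2]).round(4) if m.any() else None,end=" | ")
        print()
    return w,d
E
python3 -c "
from h import *
where();w,d=heights();cv2.imwrite('pics/e.png',w)"
```

```text
t 9.2 tray [0.0611 0.0065] tip z 0.1424 F [-0.1 -0.8 -0.3] open 0.0009369420219177548
-180 0.012 51 0.0128 | -180 0.023 100 0.0507 | -180 0.036 188 0.0526 | 
-135 0.012 51 0.0125 | -135 0.023 137 0.0562 | -135 0.036 172 0.0456 | 
-90 0.012 49 0.0126 | -90 0.023 132 0.056 | -90 0.036 159 0.0457 | 
-45 0.012 49 0.0125 | -45 0.023 124 0.0502 | -45 0.036 147 0.0457 | 
0 0.012 48 0.0126 | 0 0.023 313 0.2336 | 0 0.036 140 0.0455 | 
45 0.012 64 0.034 | 45 0.023 68 0.0334 | 45 0.036 348 0.2325 | 
90 0.012 63 0.0374 | 90 0.023 70 0.0326 | 90 0.036 156 0.0455 | 
135 0.012 63 0.0132 | 135 0.023 73 0.0425 | 135 0.036 177 0.0457 |
```

View pics/e.png

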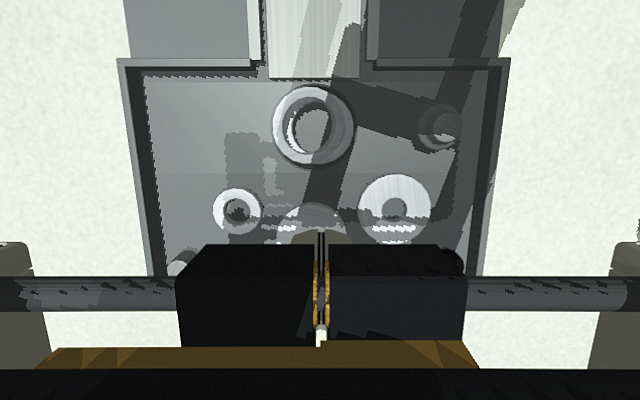

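The front of the ring is seated (top at 0.033) and its rear, on the -y side, hangs on the rim (top at 0.056). I'll nudge that rear edge towards +y from behind.

carry_out(
  targets=[
    {"hand": 0, "x": 0.02, "y": -0.022, "z": 0, "ax": 0, "ay": 0, "az": 0},
    {"hand": 0, "x": 0.045, "y": -0.047, "z": 0.01, "ax": 0, "ay": 0, "az": 0},
    {"hand": 0, "x": 0.065, "y": -0.068, "z": 0.03, "ax": 0, "ay": 0, "az": 0},
    {"hand": 0, "x": 0.066, "y": -0.069, "z": 0.055, "ax": 0, "ay": 0, "az": 0},
    {"hand": 0, "x": 0.066, "y": -0.069, "z": 0.08, "ax": 0, "ay": 0, "az": 0},
    {"hand": 0, "x": 0.066, "y": -0.069, "z": 0.093, "ax": 0, "ay": 0, "az": 0},
    {"hand": 0, "x": 0.066, "y": -0.067, "z": 0.094, "ax": 0, "ay": 0, "az": 0},
  ],
)

```text
t: 10.12
tool_pos: [0.62, 0.0097, 0.2319]
orientation: [0.443, -3.11, 0.0]
force: [0.4, -0.3, -0.1]
opening: 0.0004
gripper_force: 0.0
```

carry_out(
  targets=[
    {"hand": 0, "x": 0, "y": 0.004, "z": 0, "ax": 0, "ay": 0, "az": 0},
    {"hand": 0, "x": 0, "y": 0.008, "z": 0, "ax": 0, "ay": 0, "az": 0},
    {"hand": 0, "x": 0, "y": 0.012, "z": 0, "ax": 0, "ay": 0, "az": 0},
    {"hand": 0, "x": 0, "y": 0.015, "z": 0, "ax": 0, "ay": 0, "az": 0},
    {"hand": 0, "x": 0, "y": 0.018, "z": 0, "ax": 0, "ay": 0, "az": 0},
  ],
)

```text
t: 10.75
tool_pos: [0.6157, 0.0267, 0.2324]
orientation: [-0.443, 3.109, -0.003]
force: [2.0, -8.2, 3.5]
opening: 0.0003
gripper_force: 4.6
```

```bash
python3 -c "
from h import *
where();w,d=heights()"
```

```text
t 10.75 tray [-0.0055 -0.0428] tip z 0.0464 F [ 2.  -8.2  3.5] open 0.0003223373948586878
-180 0.012 0 None | -180 0.023 214 0.0508 | -180 0.036 378 0.0526 | 
-135 0.012 0 None | -135 0.023 248 0.0567 | -135 0.036 319 0.0456 | 
-90 0.012 0 None | -90 0.023 16 0.0228 | -90 0.036 0 None | 
-45 0.012 4 0.0127 | -45 0.023 0 None | -45 0.036 0 None | 
0 0.012 0 None | 0 0.023 0 None | 0 0.036 0 None | 
45 0.012 4 0.0124 | 45 0.023 0 None | 45 0.036 0 None | 
90 0.012 100 0.0127 | 90 0.023 47 0.0406 | 90 0.036 121 0.0454 | 
135 0.012 25 0.0128 | 135 0.023 137 0.0442 | 135 0.036 324 0.0456 |
```

It's wedged, so I'll press the hanging rear edge down from above.

carry_out(
  targets=[
    {"hand": 0, "x": 0, "y": -0.006, "z": 0, "ax": 0, "ay": 0, "az": 0},
    {"hand": 0, "x": 0, "y": -0.006, "z": -0.016, "ax": 0, "ay": 0, "az": 0},
    {"hand": 0, "x": 0.003, "y": 0.008, "z": -0.025, "ax": 0, "ay": 0, "az": 0},
    {"hand": 0, "x": 0.003, "y": 0.02, "z": -0.025, "ax": 0, "ay": 0, "az": 0},
    {"hand": 0, "x": 0.003, "y": 0.02, "z": -0.018, "ax": 0, "ay": 0, "az": 0},
    {"hand": 0, "x": 0.003, "y": 0.02, "z": -0.013, "ax": 0, "ay": 0, "az": 0},
    {"hand": 0, "x": 0.003, "y": 0.02, "z": -0.01, "ax": 0, "ay": 0, "az": 0},
    {"hand": 0, "x": 0.003, "y": 0.02, "z": -0.008, "ax": 0, "ay": 0, "az": 0},
  ],
)

```text
t: 11.8
tool_pos: [0.6068, 0.0453, 0.2395]
orientation: [0.443, -3.11, -0.0]
force: [0.2, -0.2, 0.0]
opening: 0.0007
gripper_force: 0.0
```

```bash
python3 -c "
from h import *
where()"
```

```text
t 11.8 tray [-0.0088 -0.0224] tip z 0.0535 F [ 0.2 -0.2  0. ] open 0.0006650834966956986
```

carry_out(
  targets=[
    {"hand": 0, "x": 0, "y": 0, "z": 0.003, "ax": 0, "ay": 0, "az": 0},
    {"hand": 0, "x": 0, "y": 0, "z": 0.006, "ax": 0, "ay": 0, "az": 0},
    {"hand": 0, "x": 0, "y": 0, "z": 0.008, "ax": 0, "ay": 0, "az": 0},
  ],
)

```text
t: 12.18
tool_pos: [0.6066, 0.0454, 0.2313]
orientation: [0.443, -3.11, -0.0]
force: [-0.2, -0.3, 1.5]
opening: 0.0005
gripper_force: 0.5
```

carry_out(
  targets=[
    {"hand": 0, "x": 0, "y": 0, "z": 0.002, "ax": 0, "ay": 0, "az": 0},
    {"hand": 0, "x": 0, "y": 0, "z": 0.003, "ax": 0, "ay": 0, "az": 0},
  ],
)

```text
t: 12.42
tool_pos: [0.607, 0.0455, 0.23]
orientation: [-0.443, 3.11, -0.0]
force: [-6.2, 0.4, 12.1]
opening: 0.0003
gripper_force: 6.4
```

```bash
python3 -c "
from h import *
where();heights()"
```

```text
t 12.425 tray [-0.0086 -0.0223] tip z 0.044 F [-6.2  0.4 12.1] open 0.00025458054259355393
-180 0.012 0 None | -180 0.023 242 0.0412 | -180 0.036 380 0.0525 | 
-135 0.012 0 None | -135 0.023 394 0.0516 | -135 0.036 326 0.0456 | 
-90 0.012 0 None | -90 0.023 0 None | -90 0.036 0 None | 
-45 0.012 0 None | -45 0.023 0 None | -45 0.036 0 None | 
0 0.012 0 None | 0 0.023 0 None | 0 0.036 0 None | 
45 0.012 0 None | 45 0.023 0 None | 45 0.036 0 None | 
90 0.012 84 0.0124 | 90 0.023 2 0.0321 | 90 0.036 3 0.0451 | 
135 0.012 5 0.013 | 135 0.023 182 0.0397 | 135 0.036 317 0.0456 |
```

carry_out(
  targets=[
    {"hand": 0, "x": 0, "y": 0, "z": -0.02, "ax": 0, "ay": 0, "az": 0},
    {"hand": 0, "x": 0, "y": 0, "z": -0.05, "ax": 0, "ay": 0, "az": 0},
    {"hand": 0, "x": -0.02, "y": 0.01, "z": -0.075, "ax": 0, "ay": 0, "az": 0},
    {"hand": 0, "x": -0.05, "y": 0.02, "z": -0.095, "ax": 0, "ay": 0, "az": 0},
    {"hand": 0, "x": -0.07, "y": 0.025, "z": -0.1, "ax": 0, "ay": 0, "az": 0},
    {"hand": 0, "x": -0.07, "y": 0.025, "z": -0.1, "ax": 0, "ay": 0, "az": 0},
  ],
)

```text
t: 13.22
tool_pos: [0.6678, 0.0897, 0.3305]
orientation: [-0.444, 3.107, -0.0]
force: [-0.4, -0.2, -0.4]
opening: 0.0005
gripper_force: 0.0
```

```bash
python3 -c "
from h import *
where();w,d=heights();cv2.imwrite('pics/f.png',w)"
```

```text
t 13.225 tray [0.0622 0.0032] tip z 0.1445 F [-0.4 -0.2 -0.4] open 0.0005337774550455416
-180 0.012 50 0.0125 | -180 0.023 56 0.0423 | -180 0.036 191 0.0527 | 
-135 0.012 51 0.0129 | -135 0.023 87 0.0425 | -135 0.036 175 0.0458 | 
-90 0.012 50 0.0129 | -90 0.023 97 0.0419 | -90 0.036 162 0.0458 | 
-45 0.012 44 0.0125 | -45 0.023 96 0.0367 | -45 0.036 212 0.0461 | 
0 0.012 48 0.0126 | 0 0.023 310 0.2353 | 0 0.036 143 0.0456 | 
45 0.012 47 0.0127 | 45 0.023 84 0.0424 | 45 0.036 337 0.2349 | 
90 0.012 50 0.0126 | 90 0.023 65 0.0424 | 90 0.036 156 0.0455 | 
135 0.012 56 0.0128 | 135 0.023 72 0.0412 | 135 0.036 176 0.0457 |
```

The ring now lies flat in the tube, with its top at 0.042 all round, which is 3 mm below the floor. Next the fingers go behind the knob to push the gate home.

carry_out(
  targets=[
    {"hand": 0, "x": 0.025, "y": 0, "z": 0, "ax": 0, "ay": 0, "az": 0},
    {"hand": 0, "x": 0.065, "y": -0.001, "z": 0, "ax": 0, "ay": 0, "az": 0},
    {"hand": 0, "x": 0.105, "y": -0.002, "z": 0, "ax": 0, "ay": 0, "az": 0},
    {"hand": 0, "x": 0.145, "y": -0.002, "z": 0, "ax": 0, "ay": 0, "az": 0},
    {"hand": 0, "x": 0.185, "y": -0.002, "z": 0, "ax": 0, "ay": 0, "az": 0},
    {"hand": 0, "x": 0.205, "y": -0.002, "z": 0, "ax": 0, "ay": 0, "az": 0},
    {"hand": 0, "x": 0.209, "y": -0.002, "z": 0.02, "ax": 0, "ay": 0, "az": 0},
    {"hand": 0, "x": 0.209, "y": -0.002, "z": 0.04, "ax": 0, "ay": 0, "az": 0},
  ],
)

```text
t: 14.28
tool_pos: [0.4656, 0.0282, 0.2882]
orientation: [-0.442, 3.11, -0.0]
force: [0.3, -0.8, -0.8]
opening: 0.0006
gripper_force: 0.0
```

```bash
python3 -c "
from h import *
where();to(-.146,.001,.065)"
```

```text
t 14.275 tray [-0.1492  0.0006] tip z 0.1022 F [ 0.3 -0.8 -0.8] open 0.0005702498063397792
tool shift [-0.0032  0.0004  0.0372] turn [-0.     0.    -0.001]
```

Next I go down, then push towards +x. The finger should end at about -59.5, roughly 90 mm away.

carry_out(
  targets=[
    {"hand": 0, "x": 0, "y": 0, "z": 0.02, "ax": 0, "ay": 0, "az": 0},
    {"hand": 0, "x": 0, "y": 0, "z": 0.035, "ax": 0, "ay": 0, "az": 0},
    {"hand": 0, "x": -0.006, "y": 0, "z": 0.037, "ax": 0, "ay": 0, "az": 0},
    {"hand": 0, "x": -0.014, "y": 0, "z": 0.037, "ax": 0, "ay": 0, "az": 0},
    {"hand": 0, "x": -0.022, "y": 0, "z": 0.037, "ax": 0, "ay": 0, "az": 0},
    {"hand": 0, "x": -0.032, "y": 0, "z": 0.037, "ax": 0, "ay": 0, "az": 0},
    {"hand": 0, "x": -0.042, "y": 0, "z": 0.037, "ax": 0, "ay": 0, "az": 0},
    {"hand": 0, "x": -0.05, "y": 0, "z": 0.037, "ax": 0, "ay": 0, "az": 0},
  ],
)

```text
t: 15.28
tool_pos: [0.5156, 0.043, 0.2519]
orientation: [-0.444, 3.11, -0.0]
force: [-1.4, -0.1, 1.5]
opening: 0.0002
gripper_force: 0.9
```

carry_out(
  targets=[
    {"hand": 0, "x": -0.008, "y": 0, "z": 0, "ax": 0, "ay": 0, "az": 0},
    {"hand": 0, "x": -0.016, "y": 0, "z": 0, "ax": 0, "ay": 0, "az": 0},
    {"hand": 0, "x": -0.024, "y": 0, "z": 0, "ax": 0, "ay": 0, "az": 0},
    {"hand": 0, "x": -0.03, "y": 0, "z": 0, "ax": 0, "ay": 0, "az": 0},
    {"hand": 0, "x": -0.034, "y": 0, "z": 0, "ax": 0, "ay": 0, "az": 0},
  ],
)

```text
t: 15.9
tool_pos: [0.5478, 0.0523, 0.2516]
orientation: [0.443, -3.11, -0.0]
force: [-1.5, -0.3, 1.4]
opening: 0.0003
gripper_force: 0.8
```

```bash
python3 -c "
from h import *
where();to(-.0595,.001,.065)"
```

```text
t 15.9 tray [-0.0635  0.0008] tip z 0.0656 F [-1.5 -0.3  1.4] open 0.00030405495277117093
tool shift [-0.004   0.0002  0.0006] turn [ 0. -0. -0.]
```

carry_out(
  targets=[
    {"hand": 0, "x": -0.003, "y": 0, "z": 0, "ax": 0, "ay": 0, "az": 0},
    {"hand": 0, "x": -0.005, "y": 0, "z": 0, "ax": 0, "ay": 0, "az": 0},
    {"hand": 0, "x": -0.006, "y": 0, "z": 0, "ax": 0, "ay": 0, "az": 0},
    {"hand": 0, "x": -0.006, "y": 0, "z": 0, "ax": 0, "ay": 0, "az": 0},
  ],
)

```text
t: 16.4
tool_pos: [0.5531, 0.0539, 0.2517]
orientation: [0.443, -3.11, 0.0]
force: [-3.6, -0.7, 1.9]
opening: 0.0006
gripper_force: 1.7
```

```bash
python3 -c "
from h import *
where()"
```

```text
t 16.4 tray [-0.058   0.0008] tip z 0.0657 F [-3.6 -0.7  1.9] open 0.0006238887191561417
```

carry_out(
  targets=[
    {"hand": 0, "x": -0.001, "y": 0, "z": 0, "ax": 0, "ay": 0, "az": 0},
    {"hand": 0, "x": -0.002, "y": 0, "z": 0, "ax": 0, "ay": 0, "az": 0},
    {"hand": 0, "x": -0.002, "y": 0, "z": 0, "ax": 0, "ay": 0, "az": 0},
  ],
)

```text
t: 16.77
tool_pos: [0.554, 0.0541, 0.2516]
orientation: [0.443, -3.106, 0.001]
force: [-11.9, -2.6, 9.7]
opening: 0.0006
gripper_force: 6.4
```

```bash
python3 -c "
from h import *
where()"
```

```text
t 16.775 tray [-0.057   0.0008] tip z 0.0656 F [-11.9  -2.6   9.7] open 0.0005570636432671015
```

It's at the stop: force is rising with no travel. I'll back off, rise and check.

carry_out(
  targets=[
    {"hand": 0, "x": 0.01, "y": 0, "z": 0, "ax": 0, "ay": 0, "az": 0},
    {"hand": 0, "x": 0.015, "y": 0, "z": -0.025, "ax": 0, "ay": 0, "az": 0},
    {"hand": 0, "x": 0.015, "y": 0, "z": -0.06, "ax": 0, "ay": 0, "az": 0},
    {"hand": 0, "x": -0.01, "y": 0, "z": -0.1, "ax": 0, "ay": 0, "az": 0},
    {"hand": 0, "x": -0.05, "y": 0, "z": -0.13, "ax": 0, "ay": 0, "az": 0},
    {"hand": 0, "x": -0.1, "y": 0, "z": -0.15, "ax": 0, "ay": 0, "az": 0},
    {"hand": 0, "x": -0.13, "y": 0, "z": -0.15, "ax": 0, "ay": 0, "az": 0},
    {"hand": 0, "x": -0.13, "y": 0, "z": -0.15, "ax": 0, "ay": 0, "az": 0},
  ],
)

```text
t: 17.77
tool_pos: [0.6812, 0.0913, 0.4009]
orientation: [-0.444, 3.11, 0.0]
force: [-0.3, -0.2, -0.6]
opening: 0.0007
gripper_force: 0.0
```

Run:
```python
from h import *
where(); p=camera_params("wrist"); w,d=read_camera("wrist"); cv2.imwrite("pics/g.png",w)
def tow(u,v):
    o,r=ray(p,u,v); q=o+r*d[v,u]; return np.append(TR.T@(q[:2]-C),q[2])
# gate edge along y=0 column & knob
L=[tow(320,v) for v in range(0,235)]
g=np.array([l for l in L if .049<l[2]<.0545]); k=np.array([l for l in L if l[2]>.08 and l[2]<.09])
print("gate x",g[:,0].min(),g[:,0].max(),"knob x",k[:,0].min(),k[:,0].max())
```

```text
t 17.775 tray [0.0755 0.0009] tip z 0.2149 F [-0.3 -0.2 -0.6] open 0.000743851727944515
gate x -0.05906150393454277 0.11056046109199134 knob x -0.0488352816104048 -0.035742794335866725
```

View pics/g.png

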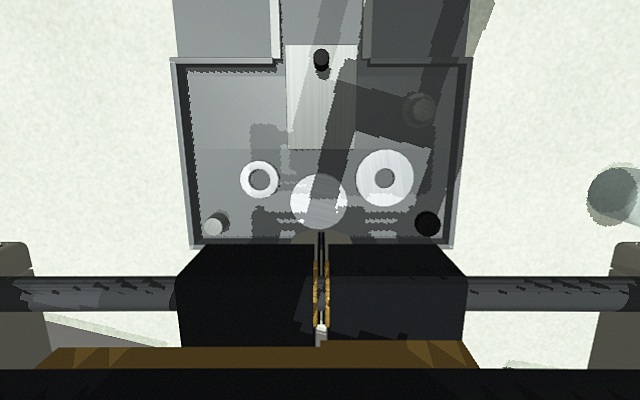

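The gate covers the tube: its leading edge is at row 148 and the knob at (321,60) sits at the home stop. Every other part is still in its place in the tray.

```bash
python3 -c "
from h import *
print(robot.close_job())"
```

```text
the job is handed in; nothing more can be done
None
```

The thin-walled ring lies flat in the tube on top of the other two, the gate is fully home over it, the other parts are still in the tray, and the job was handed in at about 18 s of the 72 s allowed.

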